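Refill the spice caddy by height

ROBOT

A 7-joint arm with a two-finger parallel gripper is mounted at the origin on the work surface. World frame = base frame: x ahead of the robot, y to its left, z up, the work surface at z = 0. Lengths are in m, angles in rad, forces in N, time in s.
With the tool pointing down it reaches from about 0.425 to 1.025 m from the base axis. Payload 9.4 kg.
Tool frame: the origin (TCP) lies midway between the tips of the shut fingers; the grasp point (between the pads) lies arm.hold_point_z behind it (arm.hold_point_z is the distance from the TCP to the grasp point, in m); z points along the fingers, y is the line along which they close (so a half turn about z gives the same grasp; the last joint's range is limited). The gripper opens to 93 mm and grips with 3 to 60 N. Pads are 15 mm wide; open, the fingers measure 128 mm over their backs; the gripper's body (75 mm by 188 mm) begins 65 mm behind the grasp point.
Start: joints at [1.182, 0.599, -0.003, 1.599, 0.002, 0.943, -0.08], TCP at [0.222, -0.69, 0.192] pointing down, gripper open.
Joint ranges: [-2.57, 2.57], [-0.35, 1.97], [-1.29, 1.29], [0.11, 2.56], [-1.05, 4.19], [0.11, 1.86], [-2.63, 2.63]. Speed limits (rad/s): [2.22, 2.22, 3.01, 3.01, 3.14, 3.14, 3.14].

INTERFACE

Orientations are given as a rotation vector (axis times angle).
In Python, from bench import arm gives the robot as it stands.
- The arm moves only by the tool jog_arm, never from a script. Its argument "targets" is a list of rows, each a list of 7 numbers: the turn, a rotation vector about the world's x, y, z in rad, then the shift along the world's x, y, z in m, then the finger opening in m, from 0 to 0.093. In form: [[wx, wy, wz, dx, dy, dz, gripper], ...]. A call has exactly 5 rows; each row is the pose to reach, as a shift and turn from the pose commanded when the call began; what a row does not reach only later rows make up. A row lasts 1/12 s, in which the tool goes at most 41.7 mm and 7.16 degrees, less where a joint would pass 70% of its speed; a pose out of reach is approached as far as the arm can. A call with a gripper value outside its range is refused whole. The fingers move at their own pace and stop on an object; "grip_force" is the grip in N (left out, the last holds). Time passes only in rows, so rows that repeat a pose let the fingers close, or fill a call up. It gives the time, the measured TCP pose, the force, the opening and the grip force at its end, in the units of the state.
- arm.sense(): the state, without advancing time (a new reading comes with each control period).
- arm.camera(name): name is "scene" or "top"; returns the picture (420x560x3 uint8, red, green, blue); there is no depth.
- arm.camera_info(name): a dict with "intrinsics" (3x3 intrinsics, pixels), "dist" ([k1, k2, p1, p2, k3] as OpenCV has them; the pictures are not rectified), "world_from_camera" (4x4, takes a point from camera to world coordinates). Camera axes: x right, y down, z forward; pixel columns grow to the right and rows downward; lengths in m; the calibration is good to about 2 mm. A picture is of the moment at which its call begins. camera_info takes no time and is no camera call.
- arm.sign_off(): hands the job in; it is judged then, once.
The state is a dict: "clock": time; "qpos": joint angles; "joint_velocities": joint speeds; "joint_torque": joint torques, N m; "ee_pos": TCP position; "tool_rot": TCP orientation; "force": force on the tool from outside, world axes, zero at the start; "ft_torque": the same for the moment, N m; "grip_width": finger opening in m; "finger_force": force on a finger pad.
Only numpy, scipy, OpenCV 4.12 (cv2) and the standard library are available. Lean on these libraries where they do the work, as an engineer would, in place of code of your own. Each camera call takes 0.05 s, during which the arm holds its last target. There are 200 camera calls.

TASK

Stand the four lidded spice pots in the wooden caddy, one to a compartment and in order of height: the tallest in the compartment next to the steel pull loop, then ever shorter, the shortest at the other end. The pots are full, so do not tip any over, and leave the two empty pots without lids and the mug standing where they are.

Things in the scene. Friction and masses are not known exactly. Their poses are not given: they have to be found in the camera images.
- pot_xl: tallest of the four lidded spice pots: a plain white ceramic cylinder 44 mm across and 120 mm tall in all; its closed flat lid, of the same width, is fast to it and has its top at 110 mm, with a small knob (16 to 18 mm across, 10 mm high) in the middle. About 300 g, give or take a third. Stands upright; origin at the centre of its underside, z up through the knob
- pot_l: second tallest of the four lidded spice pots: a plain white ceramic cylinder 44 mm across and 102 mm tall in all; its closed flat lid, of the same width, is fast to it and has its top at 92 mm, with a small knob (16 to 18 mm across, 10 mm high) in the middle. About 250 g, give or take a third. Stands upright; origin at the centre of its underside, z up through the knob
- pot_m: second shortest of the four lidded spice pots: a plain white ceramic cylinder 44 mm across and 84 mm tall in all; its closed flat lid, of the same width, is fast to it and has its top at 74 mm, with a small knob (16 to 18 mm across, 10 mm high) in the middle. About 210 g, give or take a third. Stands upright; origin at the centre of its underside, z up through the knob
- pot_s: shortest of the four lidded spice pots: a plain white ceramic cylinder 44 mm across and 66 mm tall in all; its closed flat lid, of the same width, is fast to it and has its top at 56 mm, with a small knob (16 to 18 mm across, 10 mm high) in the middle. About 170 g, give or take a third. Stands upright; origin at the centre of its underside, z up through the knob
- empty_tall: empty pot without a lid, to be left alone: the same white ceramic cylinder 44 mm across, 92 mm tall, open at the top so that one looks into the dark unglazed hollow (wall 4 mm). Stands upright; origin at the centre of its underside, z up
- empty_low: empty pot without a lid, to be left alone: the same white ceramic cylinder 44 mm across, 74 mm tall, open at the top so that one looks into the dark unglazed hollow (wall 4 mm). Stands upright; origin at the centre of its underside, z up
- caddy: pale-wood caddy, 268 x 70 mm, 18 mm high, fixed. Four 62 x 62 mm compartments in a row; walls 4 mm thick, 18 mm high; floor 6 mm above the worktop. Origin: centre of its underside; x along the row towards the end with the steel pull loop (44 mm wide, sticks out 22 mm, 12 mm above the worktop), z up. Compartment centres x = +99 (next to the loop), +33, -33, -99 mm, y = 0
- mug: blue mug, 80 mm across, 90 mm high, handle on its +y side, standing at the far side of the work; bystander. Origin at the centre of its underside
Not all that is in view belongs to the job. What is shaped like the pot_l but orange is not meant.

How it is judged:
By the outcome, as a careful person would: the job done as asked, in the order asked, and still so for the second after the job is handed in, with the robot touching nothing.
It also fails if it takes over 112 s, if anything falls off the work surface, if the arm or the gripper's body presses on something with over 40 N, if the wrist force passes 120 N, or if a joint passes its speed limit or range.

## Working session

There is one attempt and no reset: what is moved stays moved. The work goes in short steps, Python scripts to look and compute and a tool call to move; the robot and the scene stay as the last step left them, time stands still between calls to the robot, and variables do not carry over. Pictures are saved under pics/ and viewed, at most 14 in all, crops included, and the job is handed in when it is done.

Besides the shell and the picture viewer there is one more tool, called after "Call:" by a JSON object that holds its "name" and its "arguments", one argument or row to a line. jog_arm: Moves the arm, as the interface text tells. Its arguments: {"type":"object","properties":{"targets":{"type":"array"},"grip_force":{"type":"number"}},"required":["targets"]}

```bash
mkdir -p pics; ls; cat > h.py <<'E'
import numpy as np, cv2
from bench import arm
def snap(n,f):
    im=arm.camera(n); cv2.imwrite('pics/'+f,im[:,:,::-1]); return im
def ray(n,uv):
    I=arm.camera_info(n);K=np.array(I["intrinsics"],float);T=np.array(I["world_from_camera"],float)
    p=cv2.undistortPoints(np.array(uv,float).reshape(-1,1,2),K,np.array(I["dist"],float)).reshape(-1,2)
    d=np.c_[p,np.ones(len(p))]@T[:3,:3].T
    return T[:3,3],d
def plane(n,uv,z):
    o,d=ray(n,uv); return o+d*((z-o[2])/d[:,2])[:,None]
def proj(n,P):
    I=arm.camera_info(n);T=np.linalg.inv(np.array(I["world_from_camera"],float))
    return cv2.projectPoints(np.array(P,float).reshape(-1,3),cv2.Rodrigues(T[:3,:3])[0],T[:3,3],np.array(I["intrinsics"],float),np.array(I["dist"],float))[0].reshape(-1,2)
def tri(uv1,uv2):
    o1,d1=ray("scene",[uv1]);o2,d2=ray("top",[uv2]);a=d1[0];b=d2[0]
    s=np.linalg.lstsq(np.c_[a,-b],o2-o1,rcond=None)[0]
    return (o1+s[0]*a+o2+s[1]*b)/2, np.linalg.norm(o1+s[0]*a-o2-s[1]*b)
E
python3 - <<'E'
from h import *
for n in("scene","top"):
    snap(n,n+"0.png"); print(np.round(arm.camera_info(n)["world_from_camera"],3))
s=arm.sense(); print({k:np.round(v,3) for k,v in s.items()}, arm.hold_point_z)
E
```

```text
pics
[[ 0.851  0.431 -0.301  0.945]
 [ 0.525 -0.71   0.469 -0.559]
 [-0.012 -0.557 -0.83   1.   ]
 [ 0.     0.     0.     1.   ]]
[[ 0.019 -0.993  0.117  0.413]
 [-1.    -0.019  0.005 -0.011]
 [-0.003 -0.117 -0.993  1.338]
 [ 0.     0.     0.     1.   ]]
{'clock': np.float64(0.1), 'qpos': array([ 1.182,  0.6  , -0.003,  1.6  ,  0.002,  0.943, -0.08 ]), 'joint_velocities': array([ 0.002, -0.   , -0.   , -0.001,  0.001, -0.002, -0.001]), 'joint_torque': array([ 6.0000e-03, -7.6656e+01,  1.5030e+00, -2.5294e+01, -5.2000e-02,
        1.4000e-02,  0.0000e+00]), 'ee_pos': array([ 0.222, -0.69 ,  0.192]), 'tool_rot': array([-3.102e+00, -4.880e-01,  1.000e-03]), 'force': array([ 0.115, -1.051, -0.547]), 'ft_torque': array([ 0.027, -0.038, -0.049]), 'finger_force': np.float64(0.0), 'grip_width': np.float64(0.093)} 0.0188
```

View pics/scene0.png

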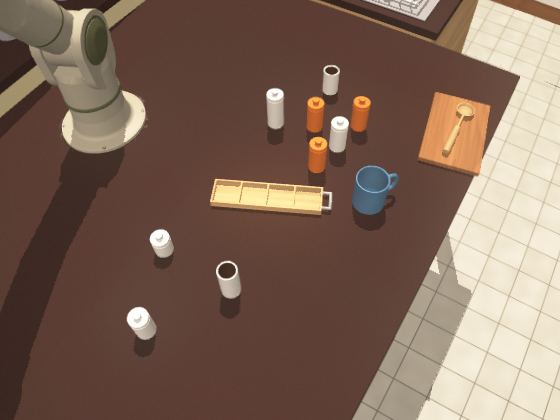

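View pics/top0.png

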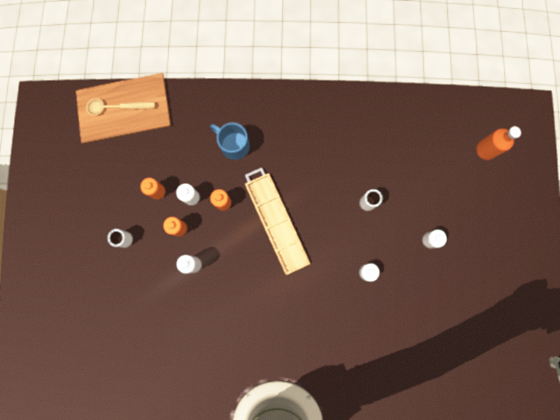

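The scene view shows lidded white pots at about (275,108), (339,134), (162,243) and (142,323). The empties are at (331,80) and (229,280), and the caddy loop is at (327,200). In the top view the same pots are at (189,264), (188,194), (369,272) and (435,239), with the loop at (256,175).

```bash
python3 - <<'E'
from h import *
S=cv2.imread('pics/scene0.png');T=cv2.imread('pics/top0.png')
c=lambda im,u,v:cv2.resize(im[v-25:v+25,u-25:u+25],(200,200),interpolation=cv2.INTER_NEAREST)
sc=[(275,108),(339,134),(162,243),(142,323)];tc=[(189,264),(188,194),(369,272),(435,239)]
cv2.imwrite('pics/m.png',np.vstack([np.hstack([c(S,*p) for p in sc]),np.hstack([c(T,*p) for p in tc])]))
for n,im,cc in(("scene",S,sc),("top",T,tc)):
    h=cv2.cvtColor(im,cv2.COLOR_BGR2HSV);m=((h[...,1]<70)&(h[...,2]>70)).astype(np.uint8)
    N,l,st,ce=cv2.connectedComponentsWithStats(m)
    for u,v in cc:
        k=l[v,u];print(n,k,st[k],ce[k].round(1))
E
```

```text
scene 7 [266  88  18  42 673] [274.9 107.8]
scene 9 [329 116  20  37 595] [338.1 133.8]
scene 30 [149 229  25  29 527] [161.4 242.8]
scene 32 [126 307  31  33 705] [141.1 322.9]
top 23 [176 254  27  20 423] [188.3 263.8]
top 9 [175 183  26  23 413] [187.4 194. ]
top 26 [359 263  21  19 328] [369.1 272. ]
top 19 [422 229  25  20 399] [434.4 238.7]
```

View pics/m.png

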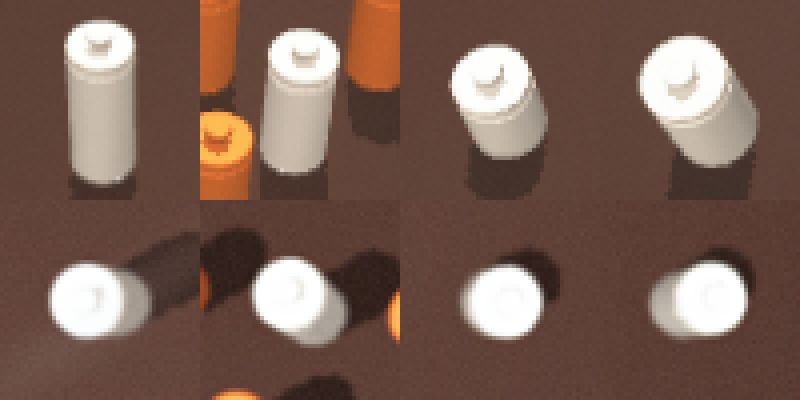

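```bash
cat > m.py <<'E'
from h import *
def lid(im,u,v,thr=232):
    g=im[...,::-1] if False else im
    m=(g.min(axis=2)>thr).astype(np.uint8)
    w=np.zeros_like(m);w[v-25:v+25,u-25:u+25]=m[v-25:v+25,u-25:u+25]
    c=max(cv2.findContours(w,cv2.RETR_EXTERNAL,cv2.CHAIN_APPROX_NONE)[0],key=cv2.contourArea)
    e=cv2.fitEllipse(cv2.convexHull(c));return e
def caddy(im):
    h=cv2.cvtColor(im,cv2.COLOR_BGR2HSV)
    m=cv2.inRange(h,(12,50,130),(32,255,255));m=cv2.morphologyEx(m,cv2.MORPH_CLOSE,np.ones((5,5)))
    N,l,st,ce=cv2.connectedComponentsWithStats(m)
    return m,l,st,ce
E
python3 - <<'E'
from m import *
S=cv2.imread('pics/scene0.png');T=cv2.imread('pics/top0.png')
sc=[(275,108),(339,134),(162,243),(142,323)];tc=[(189,264),(188,194),(369,272),(435,239)]
for s,t in zip(sc,tc):
    a=lid(S,*s,200);b=lid(T,*t,225)
    print(np.round(a[0]+a[1],1),np.round(b[0]+b[1],1),*[np.round(x,4) for x in tri(a[0],b[0])])
for im,(u,v) in((S,(267,197)),(T,(278,224))):
    m,l,st,ce=caddy(im)
    for k in range(1,len(st)):
        if st[k][0]<=u<=st[k][0]+st[k][2] and st[k][1]<=v<=st[k][1]+st[k][3] and st[k][4]>500:
            c=max(cv2.findContours((l==k).astype(np.uint8),cv2.RETR_EXTERNAL,cv2.CHAIN_APPROX_NONE)[0],key=cv2.contourArea)
            print(st[k],cv2.boxPoints(cv2.minAreaRect(c)).round(1).tolist(),cv2.approxPolyDP(c,4,True).reshape(-1,2).tolist())
c=lambda im,u,v:cv2.resize(im[v-60:v+60,u-70:u+70],None,fx=2.8,fy=4,interpolation=cv2.INTER_NEAREST)
cv2.imwrite('pics/c.png',np.hstack([c(S,267,197),c(T,278,224)]))
E
```

```text
[274.5  94.2  11.6  16.1] [185.3 263.6  17.1  17.2] [0.4241 0.236  0.1077] 0.0029
[339.6 122.7  12.8  17. ] [184.8 192.2  16.6  16.7] [0.6072 0.2483 0.0905] 0.004
[159.  237.6  15.7  19.7] [369.8 272.2  16.7  17. ] [ 0.4119 -0.2328  0.0522] 0.0031
[137.4 317.3  19.4  22.4] [437.1 238.2  16.6  16.9] [ 0.5016 -0.4065  0.0697] 0.0034
[ 210  178  114   37 3131] [[209.3000030517578, 205.8000030517578], [211.5, 177.60000610351562], [323.6000061035156, 186.39999389648438], [321.3999938964844, 214.5]] [[214, 180], [211, 205], [320, 214], [323, 187]]
[ 245  173   66  102 2828] [[242.89999389648438, 183.3000030517578], [268.3999938964844, 171.60000610351562], [310.70001220703125, 264.1000061035156], [285.1000061035156, 275.79998779296875]] [[267, 173], [245, 186], [283, 271], [289, 274], [310, 263]]
```

View pics/c.png

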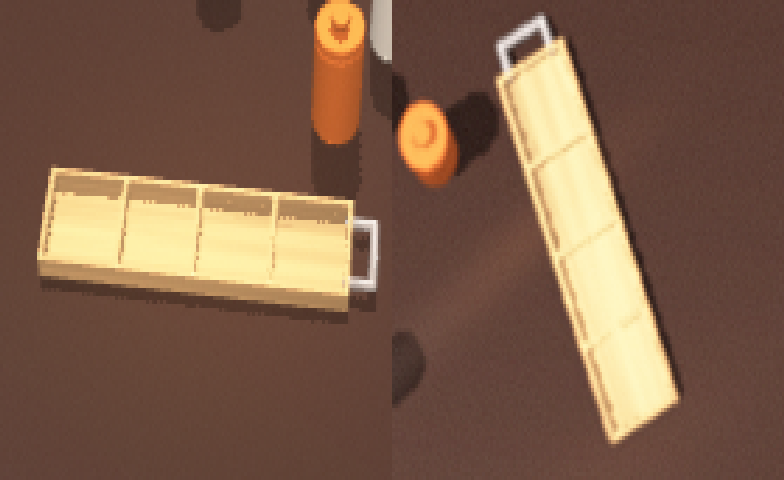

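The crop shows the caddy rim corners clearly in both views. The loop is at the upper right in the scene view and the upper left in the top view. The measured lid heights (108, 90, 52 and 70 mm) identify the pots as xl, l, s and m.

```bash
python3 - <<'E'
from m import *
sc=[(323.4,187.3),(321.6,211.3),(210.9,202.8),(215.6,179.3)]
tc=[(245.5,183.5),(270.1,174),(310.5,264.5),(286.9,274.5)]
P=[]
for s,t in zip(sc,tc):
    p,e=tri(s,t);P.append(p);print(p.round(4),round(e,4))
P=np.array(P);c=P.mean(0);ax=(P[0]+P[1]-P[2]-P[3])/2;print('L',np.linalg.norm(ax),'W',np.linalg.norm(P[0]-P[1]),np.linalg.norm(P[2]-P[3]))
th=np.arctan2(ax[1],ax[0]);print('c',c.round(4),'yaw',np.degrees(th))
for n,pts in(("scene",sc),("top",tc)):
    q=plane(n,pts,.018);a=(q[0]+q[1]-q[2]-q[3])/2;print(n,q.mean(0).round(4),np.degrees(np.arctan2(a[1],a[0])),np.linalg.norm(a))
u=np.array([np.cos(th),np.sin(th)])
for x in(.099,.033,-.033,-.099):print(x,(c[:2]+x*u).round(4))
# others, top view tops
T=cv2.imread('pics/top0.png');h=cv2.cvtColor(T,cv2.COLOR_BGR2HSV)
print('orange',plane("top",[(150,186),(219,198),(173,225)],.092).round(3).tolist())
print('empty',plane("top",[(117,239)],.074).round(3),plane("top",[(373,198)],.092).round(3),'mug',plane("top",[(233,137)],.09).round(3))
for z in(.11,.092,.056,.074):pass
for uv,z in(((185.3,263.6),.11),((184.8,192.2),.092),((369.8,272.2),.056),((437.1,238.2),.074)):print('top-only',plane("top",[uv],z).round(4))
for uv,z in(((274.5,94.2),.11),((339.6,122.7),.092),((159,237.6),.056),((137.4,317.3),.074)):print('scene-only',plane("scene",[uv],z).round(4))
E
```

```text
[0.6461 0.0996 0.0181] 0.0069
[0.675  0.0348 0.0177] 0.0106
[ 0.4324 -0.0781  0.011 ] 0.0101
[ 0.404  -0.0163  0.0161] 0.0079
L 0.26807157079362726 W 0.07100319153461798 0.06820796875906424
c [0.5394 0.01   0.0157] yaw 25.271471531814786
scene [0.5438 0.012  0.018 ] 25.936354663440074 0.266809984147657
top [0.536  0.0071 0.018 ] 25.33118933540646 0.2679034268019364
0.099 [0.6289 0.0522]
0.033 [0.5692 0.0241]
-0.033 [ 0.5096 -0.0041]
-0.099 [ 0.4499 -0.0323]
orange [[0.62, 0.339, 0.092], [0.592, 0.158, 0.092], [0.52, 0.274, 0.092]]
empty [[0.482 0.425 0.074]] [[ 0.599 -0.235  0.092]] mug [[0.753 0.128 0.09 ]]
top-only [[0.4231 0.2345 0.11  ]]
top-only [[0.6053 0.2468 0.092 ]]
top-only [[ 0.4108 -0.2332  0.056 ]]
top-only [[ 0.5004 -0.4065  0.074 ]]
scene-only [[0.4265 0.2351 0.11  ]]
scene-only [[0.6092 0.2487 0.092 ]]
scene-only [[ 0.4152 -0.2329  0.056 ]]
scene-only [[ 0.505  -0.4059  0.074 ]]
```

Call:
{"name": "jog_arm", "arguments": {
  "targets": [
    [0, 0, 0.03, 0.028, 0.028, 0, 0.093],
    [0, 0, 0.06, 0.056, 0.056, 0, 0.093],
    [0, 0, 0.09, 0.084, 0.085, 0, 0.093],
    [0, 0, 0.12, 0.112, 0.113, 0, 0.093],
    [0, 0, 0.131, 0.14, 0.142, 0, 0.093]
  ],
  "grip_force": 25
}}

```text
clock: 0.52
ee_pos: [0.3632, -0.5465, 0.192]
tool_rot: [-3.064, -0.692, 0.0]
force: [0.7, 0.4, 0.4]
grip_width: 0.0929
finger_force: 0.0
```

Call:
{"name": "jog_arm", "arguments": {
  "targets": [
    [0, 0, 0, 0.035, 0.036, 0, 0.093],
    [0, 0, 0, 0.07, 0.071, 0, 0.093],
    [0, 0, 0, 0.105, 0.107, 0, 0.093],
    [0, 0, 0, 0.14, 0.142, 0, 0.093],
    [0, 0, 0, 0.14, 0.142, 0, 0.093]
  ]
}}

```text
clock: 0.93
ee_pos: [0.5047, -0.4028, 0.1921]
tool_rot: [-3.063, -0.693, -0.001]
force: [0.5, -0.4, -0.1]
grip_width: 0.0931
finger_force: 0.0
```

Call:
{"name": "jog_arm", "arguments": {
  "targets": [
    [0, 0, 0, -0.003, -0.003, -0.04, 0.093],
    [0, 0, 0, -0.003, -0.003, -0.08, 0.093],
    [0, 0, 0, -0.003, -0.003, -0.12, 0.093],
    [0, 0, 0, -0.003, -0.003, -0.145, 0.093],
    [0, 0, 0, -0.003, -0.003, -0.161, 0.093]
  ]
}}

```text
clock: 1.35
ee_pos: [0.4978, -0.4076, 0.0276]
tool_rot: [-3.061, -0.69, 0.005]
force: [-0.5, 0.0, 0.3]
grip_width: 0.0932
finger_force: 0.0
```

Call:
{"name": "jog_arm", "arguments": {
  "targets": [
    [0, 0, 0, 0, 0, 0, 0.093],
    [0, 0, 0, 0, 0, 0, 0.03],
    [0, 0, 0, 0, 0, 0, 0.03],
    [0, 0, 0, 0, 0, 0, 0.03],
    [0, 0, 0, 0, 0, 0, 0.03]
  ]
}}

```text
clock: 1.77
ee_pos: [0.5001, -0.4096, 0.0329]
tool_rot: [3.063, 0.689, 0.002]
force: [0.4, -0.2, -0.9]
grip_width: 0.0709
finger_force: 0.0
```

Call:
{"name": "jog_arm", "arguments": {
  "targets": [
    [0, 0, 0, 0, 0, 0, 0.03],
    [0, 0, 0, 0, 0, 0, 0.03],
    [0, 0, 0, 0, 0, 0, 0.03],
    [0, 0, 0, 0, 0, 0, 0.03],
    [0, 0, 0, 0, 0, 0, 0.03]
  ]
}}

```text
clock: 2.18
ee_pos: [0.4994, -0.409, 0.0315]
tool_rot: [-3.065, -0.69, -0.0]
force: [0.3, 1.2, 2.4]
grip_width: 0.0432
finger_force: 25.0
```

Call:
{"name": "jog_arm", "arguments": {
  "targets": [
    [0, 0, 0, 0, 0, 0.01, 0.03],
    [0, 0, 0, 0, 0, 0.03, 0.03],
    [0, 0, 0, 0, 0, 0.05, 0.03],
    [0, 0, 0, 0, 0, 0.065, 0.03],
    [0, 0, 0, 0, 0.01, 0.07, 0.03]
  ]
}}

```text
clock: 2.6
ee_pos: [0.4998, -0.4017, 0.104]
tool_rot: [3.062, 0.685, 0.003]
force: [-0.7, 0.2, -1.8]
grip_width: 0.0434
finger_force: 25.0
```

Call:
{"name": "jog_arm", "arguments": {
  "targets": [
    [0, 0, 0, 0.001, 0.02, 0, 0.03],
    [0, 0, 0, 0.002, 0.05, 0, 0.03],
    [0, 0, 0, 0.003, 0.08, 0, 0.03],
    [0, 0, 0, 0.004, 0.11, 0, 0.03],
    [0, 0, 0, 0.005, 0.14, 0, 0.03]
  ]
}}

```text
clock: 3.02
ee_pos: [0.5036, -0.2568, 0.101]
tool_rot: [-3.064, -0.69, 0.001]
force: [1.0, 0.9, -2.1]
grip_width: 0.0435
finger_force: 25.0
```

Call:
{"name": "jog_arm", "arguments": {
  "targets": [
    [0, 0, 0, 0.001, 0.03, 0, 0.03],
    [0, 0, 0, 0.002, 0.06, 0, 0.03],
    [0, 0, 0, 0.003, 0.09, 0, 0.03],
    [0, 0, 0, 0.004, 0.12, 0, 0.03],
    [0, 0, 0, 0.005, 0.15, 0, 0.03]
  ]
}}

```text
clock: 3.43
ee_pos: [0.5085, -0.1069, 0.1011]
tool_rot: [-3.064, -0.69, 0.001]
force: [0.1, -0.1, -2.2]
grip_width: 0.0431
finger_force: 25.0
```

Call:
{"name": "jog_arm", "arguments": {
  "targets": [
    [0, 0, 0, 0, 0.03, 0, 0.03],
    [0, 0, 0, 0, 0.06, 0, 0.03],
    [0, 0, 0, 0, 0.08, 0, 0.03],
    [0, 0, 0, 0, 0.095, 0, 0.03],
    [0, 0, 0, 0, 0.105, 0, 0.03]
  ]
}}

```text
clock: 3.85
ee_pos: [0.5085, -0.0013, 0.1011]
tool_rot: [-3.063, -0.694, 0.001]
force: [-0.2, -0.8, -1.6]
grip_width: 0.0433
finger_force: 25.0
```

Call:
{"name": "jog_arm", "arguments": {
  "targets": [
    [0, 0, 0, 0, 0, 0, 0.03],
    [0, 0, 0, 0, 0, 0, 0.03],
    [0, 0, 0, 0, 0, 0, 0.03],
    [0, 0, 0, 0, 0, 0, 0.03],
    [0, 0, 0, 0, 0, 0, 0.03]
  ]
}}

```text
clock: 4.27
ee_pos: [0.5093, -0.0052, 0.1013]
tool_rot: [3.065, 0.687, -0.0]
force: [-0.2, 0.1, -2.6]
grip_width: 0.0437
finger_force: 25.0
```

```bash
python3 - <<'E'
from h import *
s=snap("scene","s1.png")[...,::-1];t=snap("top","t1.png")[...,::-1]
z=lambda im,u,v:cv2.resize(im[v-75:v+75,u-65:u+65],(390,450),interpolation=cv2.INTER_CUBIC)
cv2.imwrite('pics/c1.png',np.hstack([z(s,260,185),z(t,278,224)]))
print(arm.sense()["ee_pos"],arm.sense()["grip_width"])
E
```

```text
[ 0.50938343 -0.00486434  0.10132509] 0.04322255895422184
```

View pics/c1.png

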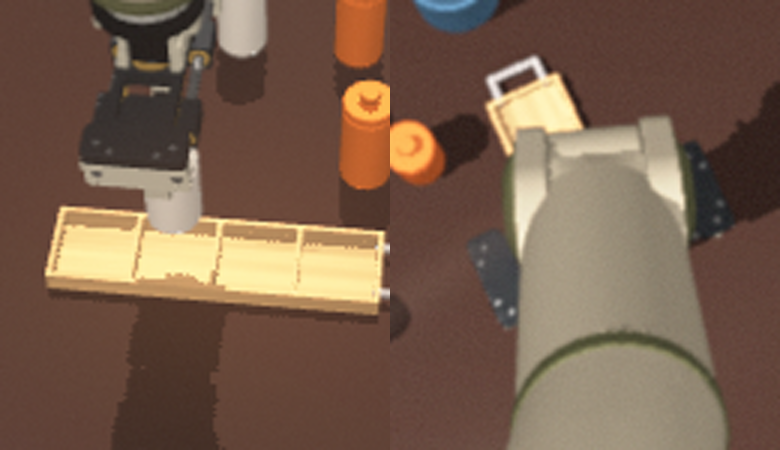

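The scene crop shows pot_m held above the second compartment from the left, with its lower end at about pixel (253,184). The arm hides the slot in the top view.

```bash
python3 - <<'E'
from h import *
print(proj("scene",[[.5141,-.0024,.07],[.5096,-.0041,.07],[.5141,-.0024,.006],[.5094,-.0049,.07]]).round(1))
E
```

```text
[[252.8 181. ]
 [250.8 180.7]
 [254.2 196.7]
 [250.5 180.9]]
```

Call:
{"name": "jog_arm", "arguments": {
  "targets": [
    [0, 0, 0, 0, 0, -0.015, 0.03],
    [0, 0, 0, 0, 0, -0.03, 0.03],
    [0, 0, 0, 0, 0, -0.045, 0.03],
    [0, 0, 0, 0, 0, -0.054, 0.03],
    [0, 0, 0, 0, 0, -0.059, 0.03]
  ]
}}

```text
clock: 4.78
ee_pos: [0.5089, -0.0044, 0.0412]
tool_rot: [-3.065, -0.689, 0.002]
force: [-0.3, -0.0, -2.1]
grip_width: 0.0437
finger_force: 25.0
```

Call:
{"name": "jog_arm", "arguments": {
  "targets": [
    [0, 0, 0, 0, 0, -0.002, 0.03],
    [0, 0, 0, 0, 0, -0.004, 0.03],
    [0, 0, 0, 0, 0, -0.004, 0.03],
    [0, 0, 0, 0, 0, -0.004, 0.03],
    [0, 0, 0, 0, 0, -0.004, 0.03]
  ]
}}

```text
clock: 5.2
ee_pos: [0.5097, -0.004, 0.0388]
tool_rot: [3.065, 0.69, 0.001]
force: [-0.5, -0.1, -2.1]
grip_width: 0.0435
finger_force: 25.0
```

Call:
{"name": "jog_arm", "arguments": {
  "targets": [
    [0, 0, 0, 0, 0, -0.001, 0.03],
    [0, 0, 0, 0, 0, -0.0015, 0.03],
    [0, 0, 0, 0, 0, -0.0015, 0.03],
    [0, 0, 0, 0, 0, -0.0015, 0.03],
    [0, 0, 0, 0, 0, -0.0015, 0.03]
  ]
}}

```text
clock: 5.62
ee_pos: [0.5099, -0.0039, 0.0374]
tool_rot: [3.065, 0.69, 0.002]
force: [-0.9, 0.5, 6.8]
grip_width: 0.0435
finger_force: 25.0
```

Call:
{"name": "jog_arm", "arguments": {
  "targets": [
    [0, 0, 0, 0, 0, 0, 0.08],
    [0, 0, 0, 0, 0, 0, 0.08],
    [0, 0, 0, 0, 0, 0, 0.08],
    [0, 0, 0, 0, 0, 0, 0.08],
    [0, 0, 0, 0, 0, 0.005, 0.08]
  ]
}}

```text
clock: 6.03
ee_pos: [0.509, -0.0041, 0.0413]
tool_rot: [-3.065, -0.69, 0.002]
force: [-0.0, 0.3, 0.4]
grip_width: 0.0721
finger_force: 0.0
```

Call:
{"name": "jog_arm", "arguments": {
  "targets": [
    [0, 0, 0, 0, 0, 0.015, 0.093],
    [0, 0, 0, 0, 0, 0.035, 0.093],
    [0, 0, 0, 0, 0, 0.06, 0.093],
    [0, 0, 0, 0, 0, 0.085, 0.093],
    [0, 0, 0, 0, 0, 0.095, 0.093]
  ]
}}

```text
clock: 6.45
ee_pos: [0.5104, -0.0041, 0.1398]
tool_rot: [3.065, 0.689, 0.005]
force: [0.5, -0.5, -0.6]
grip_width: 0.0927
finger_force: 0.0
```

Call:
{"name": "jog_arm", "arguments": {
  "targets": [
    [0, 0, 0, -0.01, -0.023, 0, 0.093],
    [0, 0, 0, -0.022, -0.053, 0, 0.093],
    [0, 0, 0, -0.036, -0.086, 0, 0.093],
    [0, 0, 0, -0.05, -0.119, 0, 0.093],
    [0, 0, 0, -0.062, -0.149, 0, 0.093]
  ]
}}

```text
clock: 6.87
ee_pos: [0.4461, -0.1546, 0.1367]
tool_rot: [3.065, 0.69, -0.001]
force: [0.3, 0.1, -0.8]
grip_width: 0.0931
finger_force: 0.0
```

Call:
{"name": "jog_arm", "arguments": {
  "targets": [
    [0, 0, 0, -0.012, -0.03, 0, 0.093],
    [0, 0, 0, -0.023, -0.055, 0, 0.093],
    [0, 0, 0, -0.031, -0.072, 0, 0.093],
    [0, 0, 0, -0.035, -0.08, 0, 0.093],
    [0, 0, 0, -0.035, -0.08, 0, 0.093]
  ]
}}

```text
clock: 7.28
ee_pos: [0.4113, -0.2346, 0.1367]
tool_rot: [3.066, 0.685, -0.001]
force: [0.2, -0.2, -0.4]
grip_width: 0.0929
finger_force: 0.0
```

```bash
python3 - <<'E'
from h import *
s=snap("scene","s2.png")[...,::-1];t=snap("top","t2.png")[...,::-1]
z=lambda im,u,v:cv2.resize(im[v-75:v+75,u-65:u+65],(390,450),interpolation=cv2.INTER_CUBIC)
cv2.imwrite('pics/c2.png',np.hstack([z(s,260,195),z(t,278,224)]))
print(arm.sense()["ee_pos"],arm.sense()["grip_width"])
E
```

```text
[ 0.41274716 -0.23229139  0.13671386] 0.09310544043562564
```

View pics/c2.png

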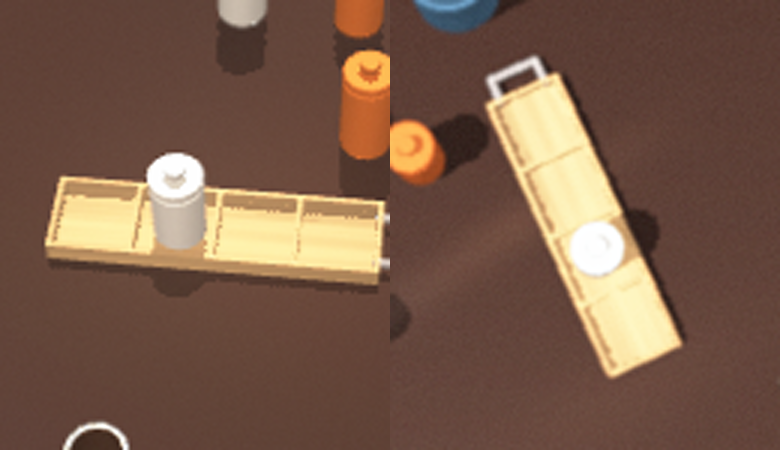

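pot_m stands cleanly in the -33 compartment, seen at crop (178,210) in the scene view and (597,248) in the top view. Next is pot_s.

Call:
{"name": "jog_arm", "arguments": {
  "targets": [
    [0, 0, 0, 0, 0, -0.025, 0.093],
    [0, 0, 0, 0, 0, -0.055, 0.093],
    [0, 0, 0, 0, 0, -0.085, 0.093],
    [0, 0, 0, 0, 0, -0.105, 0.093],
    [0, 0, 0, 0, 0, -0.114, 0.093]
  ]
}}

```text
clock: 7.8
ee_pos: [0.4125, -0.2307, 0.0205]
tool_rot: [-3.062, -0.694, 0.003]
force: [-0.1, 0.0, 0.4]
grip_width: 0.0932
finger_force: 0.0
```

Call:
{"name": "jog_arm", "arguments": {
  "targets": [
    [0, 0, 0, 0, 0, -0.001, 0.093],
    [0, 0, 0, 0, 0, -0.001, 0.03],
    [0, 0, 0, 0, 0, -0.001, 0.03],
    [0, 0, 0, 0, 0, -0.001, 0.03],
    [0, 0, 0, 0, 0, -0.001, 0.03]
  ]
}}

```text
clock: 8.22
ee_pos: [0.4131, -0.2333, 0.0229]
tool_rot: [3.064, 0.69, 0.003]
force: [-0.3, -0.3, 0.2]
grip_width: 0.0707
finger_force: 0.0
```

Call:
{"name": "jog_arm", "arguments": {
  "targets": [
    [0, 0, 0, 0, 0, 0, 0.03],
    [0, 0, 0, 0, 0, 0, 0.03],
    [0, 0, 0, 0, 0, 0, 0.03],
    [0, 0, 0, 0, 0, 0, 0.03],
    [0, 0, 0, 0, 0, 0, 0.03]
  ]
}}

```text
clock: 8.63
ee_pos: [0.4125, -0.2331, 0.0219]
tool_rot: [3.065, 0.69, 0.0]
force: [-0.3, -0.2, 3.3]
grip_width: 0.0432
finger_force: 25.0
```

Call:
{"name": "jog_arm", "arguments": {
  "targets": [
    [0, 0, 0, 0, 0, 0.01, 0.03],
    [0, 0, 0, 0, 0, 0.03, 0.03],
    [0, 0, 0, 0, 0, 0.05, 0.03],
    [0, 0, 0, 0, 0, 0.065, 0.03],
    [0, 0, 0, 0, 0, 0.07, 0.03]
  ]
}}

```text
clock: 9.05
ee_pos: [0.4129, -0.2334, 0.0935]
tool_rot: [3.064, 0.689, 0.003]
force: [0.4, -0.8, -1.6]
grip_width: 0.0431
finger_force: 25.0
```

Call:
{"name": "jog_arm", "arguments": {
  "targets": [
    [0, 0, 0, 0.003, 0.015, 0, 0.03],
    [0, 0, 0, 0.008, 0.042, 0, 0.03],
    [0, 0, 0, 0.013, 0.07, 0, 0.03],
    [0, 0, 0, 0.018, 0.098, 0, 0.03],
    [0, 0, 0, 0.023, 0.125, 0, 0.03]
  ]
}}

```text
clock: 9.47
ee_pos: [0.4351, -0.1068, 0.0912]
tool_rot: [-3.065, -0.689, 0.001]
force: [0.7, -0.5, -0.6]
grip_width: 0.0432
finger_force: 25.0
```

Call:
{"name": "jog_arm", "arguments": {
  "targets": [
    [0, 0, 0, 0.005, 0.027, 0, 0.03],
    [0, 0, 0, 0.009, 0.049, 0, 0.03],
    [0, 0, 0, 0.012, 0.065, 0, 0.03],
    [0, 0, 0, 0.014, 0.074, 0, 0.03],
    [0, 0, 0, 0.014, 0.076, 0, 0.03]
  ]
}}

```text
clock: 9.88
ee_pos: [0.4496, -0.0305, 0.0913]
tool_rot: [-3.064, -0.694, 0.001]
force: [0.1, -0.4, -1.1]
grip_width: 0.0427
finger_force: 25.0
```

Call:
{"name": "jog_arm", "arguments": {
  "targets": [
    [0, 0, 0, 0, 0, 0, 0.03],
    [0, 0, 0, 0, 0, -0.01, 0.03],
    [0, 0, 0, 0, 0, -0.025, 0.03],
    [0, 0, 0, 0, 0, -0.035, 0.03],
    [0, 0, 0, 0, 0, -0.04, 0.03]
  ]
}}

```text
clock: 10.3
ee_pos: [0.4486, -0.0336, 0.0508]
tool_rot: [3.065, 0.687, -0.003]
force: [-0.2, 0.5, -2.1]
grip_width: 0.0429
finger_force: 25.0
```

Call:
{"name": "jog_arm", "arguments": {
  "targets": [
    [0, 0, 0, 0, 0, -0.007, 0.03],
    [0, 0, 0, 0, 0, -0.014, 0.03],
    [0, 0, 0, 0, 0, -0.019, 0.03],
    [0, 0, 0, 0, 0, -0.022, 0.03],
    [0, 0, 0, 0, 0, -0.023, 0.03]
  ]
}}

```text
clock: 10.72
ee_pos: [0.4493, -0.0322, 0.0284]
tool_rot: [-3.065, -0.69, 0.001]
force: [-0.5, -0.3, -1.4]
grip_width: 0.0428
finger_force: 25.0
```

Call:
{"name": "jog_arm", "arguments": {
  "targets": [
    [0, 0, 0, 0, 0, -0.0005, 0.03],
    [0, 0, 0, 0, 0, -0.001, 0.03],
    [0, 0, 0, 0, 0, -0.001, 0.03],
    [0, 0, 0, 0, 0, -0.001, 0.03],
    [0, 0, 0, 0, 0, -0.001, 0.03]
  ]
}}

```text
clock: 11.13
ee_pos: [0.4495, -0.032, 0.028]
tool_rot: [3.065, 0.69, 0.001]
force: [0.6, 0.2, -1.9]
grip_width: 0.0431
finger_force: 25.0
```

Call:
{"name": "jog_arm", "arguments": {
  "targets": [
    [0, 0, 0, 0, 0, -0.0005, 0.03],
    [0, 0, 0, 0, 0, -0.001, 0.03],
    [0, 0, 0, 0, 0, -0.001, 0.03],
    [0, 0, 0, 0, 0, -0.001, 0.03],
    [0, 0, 0, 0, 0, -0.001, 0.03]
  ]
}}

```text
clock: 11.55
ee_pos: [0.4496, -0.0319, 0.0278]
tool_rot: [3.065, 0.69, 0.002]
force: [-3.3, 1.1, 17.3]
grip_width: 0.0434
finger_force: 25.0
```

Call:
{"name": "jog_arm", "arguments": {
  "targets": [
    [0, 0, 0, 0, 0, 0, 0.08],
    [0, 0, 0, 0, 0, 0, 0.08],
    [0, 0, 0, 0, 0, 0, 0.08],
    [0, 0, 0, 0, 0, 0, 0.08],
    [0, 0, 0, 0, 0, 0.005, 0.08]
  ]
}}

```text
clock: 11.97
ee_pos: [0.449, -0.0321, 0.0313]
tool_rot: [-3.065, -0.69, 0.002]
force: [-0.7, -1.0, -0.7]
grip_width: 0.0717
finger_force: 0.0
```

Call:
{"name": "jog_arm", "arguments": {
  "targets": [
    [0, 0, 0, 0, 0, 0.02, 0.08],
    [0, 0, 0, 0, 0, 0.05, 0.08],
    [0, 0, 0, 0, 0, 0.085, 0.08],
    [0, 0, 0, 0, 0, 0.12, 0.08],
    [0, 0, 0, 0, 0, 0.145, 0.08]
  ]
}}

```text
clock: 12.38
ee_pos: [0.4495, -0.0322, 0.1797]
tool_rot: [3.065, 0.689, 0.003]
force: [-0.3, 0.1, 0.3]
grip_width: 0.0803
finger_force: 0.0
```

Call:
{"name": "jog_arm", "arguments": {
  "targets": [
    [0, 0, 0, 0.01, 0.018, 0, 0.08],
    [0, 0, 0, 0.025, 0.044, 0, 0.08],
    [0, 0, 0, 0.043, 0.076, 0, 0.08],
    [0, 0, 0, 0.061, 0.108, 0, 0.08],
    [0, 0, 0, 0.079, 0.14, 0, 0.08]
  ]
}}

```text
clock: 12.8
ee_pos: [0.5289, 0.1092, 0.1774]
tool_rot: [3.065, 0.689, 0.0]
force: [-0.2, -0.3, -0.6]
grip_width: 0.08
finger_force: 0.0
```

Call:
{"name": "jog_arm", "arguments": {
  "targets": [
    [0, 0, 0, 0.018, 0.032, 0, 0.08],
    [0, 0, 0, 0.036, 0.064, 0, 0.08],
    [0, 0, 0, 0.054, 0.096, 0, 0.08],
    [0, 0, 0, 0.068, 0.121, 0, 0.08],
    [0, 0, 0, 0.0785, 0.14, 0, 0.08]
  ]
}}

```text
clock: 13.22
ee_pos: [0.6074, 0.251, 0.1768]
tool_rot: [-3.064, -0.693, 0.0]
force: [-0.0, 0.1, -0.5]
grip_width: 0.0796
finger_force: 0.0
```

Call:
{"name": "jog_arm", "arguments": {
  "targets": [
    [0, 0, 0, 0, 0, 0, 0.08],
    [0, 0, 0, 0, 0, 0, 0.08],
    [0, 0, 0, 0, 0, 0, 0.08],
    [0, 0, 0, 0, 0, 0, 0.08],
    [0, 0, 0, 0, 0, 0, 0.08]
  ]
}}

```text
clock: 13.63
ee_pos: [0.6067, 0.2465, 0.1771]
tool_rot: [3.065, 0.687, -0.0]
force: [-0.0, 0.1, 0.3]
grip_width: 0.08
finger_force: 0.0
```

```bash
python3 - <<'E'
from h import *
s=snap("scene","s3.png")[...,::-1]
cv2.imwrite('pics/c3.png',cv2.resize(s[40:260,180:420],None,fx=2.7,fy=2.7))
print(arm.sense()["ee_pos"])
E
```

```text
[0.6067483  0.24672482 0.17717491]
```

View pics/c3.png

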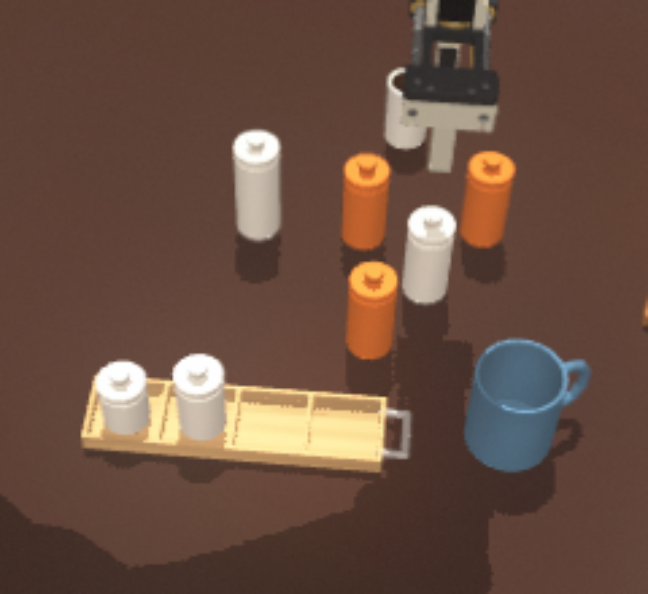

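pot_s at crop (122,398) and pot_m at (199,398) both stand in their compartments. The gripper is above pot_l, which is at crop (430,255), so it can go down.

Call:
{"name": "jog_arm", "arguments": {
  "targets": [
    [0, 0, 0, 0, 0, -0.025, 0.08],
    [0, 0, 0, 0, 0, -0.055, 0.08],
    [0, 0, 0, 0, 0, -0.09, 0.08],
    [0, 0, 0, 0, 0, -0.115, 0.08],
    [0, 0, 0, 0, 0, -0.128, 0.08]
  ]
}}

```text
clock: 14.1
ee_pos: [0.6053, 0.2467, 0.046]
tool_rot: [3.064, 0.689, -0.006]
force: [-1.4, 0.5, 1.0]
grip_width: 0.0801
finger_force: 0.0
```

Call:
{"name": "jog_arm", "arguments": {
  "targets": [
    [0, 0, 0, 0, 0, -0.002, 0.08],
    [0, 0, 0, 0, 0, -0.002, 0.03],
    [0, 0, 0, 0, 0, -0.002, 0.03],
    [0, 0, 0, 0, 0, -0.002, 0.03],
    [0, 0, 0, 0, 0, -0.002, 0.03]
  ]
}}

```text
clock: 14.52
ee_pos: [0.6078, 0.2483, 0.0485]
tool_rot: [-3.064, -0.69, -0.004]
force: [-0.0, 0.5, 0.3]
grip_width: 0.0578
finger_force: 0.0
```

Call:
{"name": "jog_arm", "arguments": {
  "targets": [
    [0, 0, 0, 0, 0, 0, 0.03],
    [0, 0, 0, 0, 0, 0, 0.03],
    [0, 0, 0, 0, 0, 0, 0.03],
    [0, 0, 0, 0, 0, 0, 0.03],
    [0, 0, 0, 0, 0, 0, 0.03]
  ]
}}

```text
clock: 14.93
ee_pos: [0.6073, 0.2483, 0.0475]
tool_rot: [-3.065, -0.69, -0.002]
force: [-0.9, 0.7, 6.8]
grip_width: 0.0433
finger_force: 25.0
```

Call:
{"name": "jog_arm", "arguments": {
  "targets": [
    [0, 0, 0, 0, 0, 0.01, 0.03],
    [0, 0, 0, 0, 0, 0.035, 0.03],
    [0, 0, 0, 0, 0, 0.07, 0.03],
    [0, 0, 0, 0, 0, 0.105, 0.03],
    [0, 0, 0, 0, 0, 0.125, 0.03]
  ]
}}

```text
clock: 15.35
ee_pos: [0.6078, 0.2481, 0.1757]
tool_rot: [-3.064, -0.689, -0.005]
force: [-1.0, 0.1, -1.1]
grip_width: 0.0436
finger_force: 25.0
```

Call:
{"name": "jog_arm", "arguments": {
  "targets": [
    [0, 0, 0, -0.002, -0.014, 0, 0.03],
    [0, 0, 0, -0.007, -0.042, 0, 0.03],
    [0, 0, 0, -0.012, -0.073, 0, 0.03],
    [0, 0, 0, -0.018, -0.104, 0, 0.03],
    [0, 0, 0, -0.023, -0.135, 0, 0.03]
  ]
}}

```text
clock: 15.77
ee_pos: [0.5823, 0.1108, 0.1711]
tool_rot: [3.064, 0.69, -0.003]
force: [-0.1, -0.9, -1.8]
grip_width: 0.0435
finger_force: 25.0
```

Call:
{"name": "jog_arm", "arguments": {
  "targets": [
    [0, 0, 0, -0.005, -0.03, 0, 0.03],
    [0, 0, 0, -0.01, -0.057, 0, 0.03],
    [0, 0, 0, -0.013, -0.077, 0, 0.03],
    [0, 0, 0, -0.015, -0.088, 0, 0.03],
    [0, 0, 0, -0.015, -0.089, 0, 0.03]
  ]
}}

```text
clock: 16.18
ee_pos: [0.5678, 0.0208, 0.1715]
tool_rot: [3.065, 0.684, -0.003]
force: [0.6, -0.1, -2.5]
grip_width: 0.0435
finger_force: 25.0
```

Call:
{"name": "jog_arm", "arguments": {
  "targets": [
    [0, 0, 0, 0, 0, 0, 0.03],
    [0, 0, 0, 0, 0, -0.02, 0.03],
    [0, 0, 0, 0, 0, -0.05, 0.03],
    [0, 0, 0, 0, 0, -0.08, 0.03],
    [0, 0, 0, 0, 0, -0.095, 0.03]
  ]
}}

```text
clock: 16.6
ee_pos: [0.5679, 0.0264, 0.0739]
tool_rot: [-3.063, -0.694, 0.004]
force: [-0.3, -0.1, -1.7]
grip_width: 0.0434
finger_force: 25.0
```

Call:
{"name": "jog_arm", "arguments": {
  "targets": [
    [0, 0, 0, 0, 0, -0.006, 0.03],
    [0, 0, 0, 0, 0, -0.013, 0.03],
    [0, 0, 0, 0, 0, -0.018, 0.03],
    [0, 0, 0, 0, 0, -0.021, 0.03],
    [0, 0, 0, 0, 0, -0.022, 0.03]
  ]
}}

```text
clock: 17.02
ee_pos: [0.5693, 0.0243, 0.0551]
tool_rot: [-3.065, -0.69, -0.001]
force: [0.9, -0.1, -2.3]
grip_width: 0.0436
finger_force: 25.0
```

Call:
{"name": "jog_arm", "arguments": {
  "targets": [
    [0, 0, 0, 0, 0, -0.0005, 0.03],
    [0, 0, 0, 0, 0, -0.001, 0.03],
    [0, 0, 0, 0, 0, -0.001, 0.03],
    [0, 0, 0, 0, 0, -0.001, 0.03],
    [0, 0, 0, 0, 0, -0.001, 0.03]
  ]
}}

```text
clock: 17.43
ee_pos: [0.5691, 0.0239, 0.0542]
tool_rot: [3.065, 0.69, 0.001]
force: [-0.1, 0.1, -1.9]
grip_width: 0.0434
finger_force: 25.0
```

Call:
{"name": "jog_arm", "arguments": {
  "targets": [
    [0, 0, 0, 0, 0, -0.0005, 0.03],
    [0, 0, 0, 0, 0, -0.001, 0.03],
    [0, 0, 0, 0, 0, -0.001, 0.03],
    [0, 0, 0, 0, 0, -0.001, 0.03],
    [0, 0, 0, 0, 0, -0.001, 0.03]
  ]
}}

```text
clock: 17.85
ee_pos: [0.5692, 0.0241, 0.0535]
tool_rot: [-3.065, -0.69, -0.001]
force: [-1.6, 1.0, 7.0]
grip_width: 0.0433
finger_force: 25.0
```

Call:
{"name": "jog_arm", "arguments": {
  "targets": [
    [0, 0, 0, 0, 0, 0, 0.08],
    [0, 0, 0, 0, 0, 0, 0.08],
    [0, 0, 0, 0, 0, 0, 0.08],
    [0, 0, 0, 0, 0, 0, 0.08],
    [0, 0, 0, 0, 0, 0.005, 0.08]
  ]
}}

```text
clock: 18.27
ee_pos: [0.5684, 0.0239, 0.0572]
tool_rot: [-3.065, -0.69, 0.002]
force: [-1.2, 0.5, -0.3]
grip_width: 0.0723
finger_force: 0.0
```

Call:
{"name": "jog_arm", "arguments": {
  "targets": [
    [0, 0, 0, 0, 0, 0.02, 0.08],
    [0, 0, 0, 0, 0, 0.05, 0.08],
    [0, 0, 0, 0, 0, 0.085, 0.08],
    [0, 0, 0, 0, 0, 0.12, 0.08],
    [0, 0, 0, 0, 0, 0.14, 0.08]
  ]
}}

```text
clock: 18.68
ee_pos: [0.5699, 0.0239, 0.2017]
tool_rot: [3.065, 0.689, 0.006]
force: [0.3, -0.8, -0.2]
grip_width: 0.0801
finger_force: 0.0
```

Call:
{"name": "jog_arm", "arguments": {
  "targets": [
    [0, 0, 0, -0.008, 0.012, 0, 0.08],
    [0, 0, 0, -0.025, 0.036, 0, 0.08],
    [0, 0, 0, -0.045, 0.065, 0, 0.08],
    [0, 0, 0, -0.065, 0.094, 0, 0.08],
    [0, 0, 0, -0.085, 0.123, 0, 0.08]
  ]
}}

```text
clock: 19.1
ee_pos: [0.4821, 0.148, 0.1974]
tool_rot: [-3.065, -0.689, 0.001]
force: [0.4, 0.9, 0.4]
grip_width: 0.0799
finger_force: 0.0
```

Call:
{"name": "jog_arm", "arguments": {
  "targets": [
    [0, 0, 0, -0.02, 0.029, 0, 0.08],
    [0, 0, 0, -0.037, 0.054, 0, 0.08],
    [0, 0, 0, -0.05, 0.074, 0, 0.08],
    [0, 0, 0, -0.058, 0.085, 0, 0.08],
    [0, 0, 0, -0.06, 0.088, 0, 0.08]
  ]
}}

```text
clock: 19.52
ee_pos: [0.4216, 0.2372, 0.1974]
tool_rot: [-3.063, -0.696, 0.002]
force: [-0.0, 0.2, -0.2]
grip_width: 0.0795
finger_force: 0.0
```

Call:
{"name": "jog_arm", "arguments": {
  "targets": [
    [0, 0, 0, 0, 0, 0, 0.08],
    [0, 0, 0, 0, 0, 0, 0.08],
    [0, 0, 0, 0, 0, 0, 0.08],
    [0, 0, 0, 0, 0, 0, 0.08],
    [0, 0, 0, 0, 0, 0, 0.08]
  ]
}}

```text
clock: 19.93
ee_pos: [0.4244, 0.2341, 0.1978]
tool_rot: [3.065, 0.687, -0.0]
force: [0.6, 0.1, -0.4]
grip_width: 0.0799
finger_force: 0.0
```

Call:
{"name": "jog_arm", "arguments": {
  "targets": [
    [0, 0, 0, 0, 0, -0.025, 0.08],
    [0, 0, 0, 0, 0, -0.055, 0.08],
    [0, 0, 0, 0, 0, -0.09, 0.08],
    [0, 0, 0, 0, 0, -0.12, 0.08],
    [0, 0, 0, 0, 0, -0.135, 0.08]
  ]
}}

```text
clock: 20.35
ee_pos: [0.4232, 0.2338, 0.06]
tool_rot: [3.064, 0.688, -0.004]
force: [0.5, -0.1, 0.9]
grip_width: 0.08
finger_force: 0.0
```

Call:
{"name": "jog_arm", "arguments": {
  "targets": [
    [0, 0, 0, 0, 0, -0.002, 0.08],
    [0, 0, 0, 0, 0, -0.002, 0.03],
    [0, 0, 0, 0, 0, -0.002, 0.03],
    [0, 0, 0, 0, 0, -0.002, 0.03],
    [0, 0, 0, 0, 0, -0.002, 0.03]
  ]
}}

```text
clock: 20.77
ee_pos: [0.4246, 0.2353, 0.062]
tool_rot: [-3.064, -0.689, -0.003]
force: [0.2, 0.3, -0.3]
grip_width: 0.0579
finger_force: 0.0
```

Call:
{"name": "jog_arm", "arguments": {
  "targets": [
    [0, 0, 0, 0, 0, 0, 0.03],
    [0, 0, 0, 0, 0, 0, 0.03],
    [0, 0, 0, 0, 0, 0, 0.03],
    [0, 0, 0, 0, 0, 0, 0.03],
    [0, 0, 0, 0, 0, 0, 0.03]
  ]
}}

```text
clock: 21.18
ee_pos: [0.4243, 0.2354, 0.0614]
tool_rot: [-3.064, -0.69, -0.002]
force: [-0.8, -0.0, 7.9]
grip_width: 0.0436
finger_force: 25.0
```

Call:
{"name": "jog_arm", "arguments": {
  "targets": [
    [0, 0, 0, 0, 0, 0.01, 0.03],
    [0, 0, 0, 0, 0, 0.035, 0.03],
    [0, 0, 0, 0, 0, 0.07, 0.03],
    [0, 0, 0, 0, 0, 0.105, 0.03],
    [0, 0, 0, 0, 0, 0.13, 0.03]
  ]
}}

```text
clock: 21.6
ee_pos: [0.4239, 0.2348, 0.1932]
tool_rot: [-3.065, -0.69, -0.001]
force: [0.4, -0.5, -3.2]
grip_width: 0.0434
finger_force: 25.0
```

Call:
{"name": "jog_arm", "arguments": {
  "targets": [
    [0, 0, 0, 0.01, -0.009, 0, 0.03],
    [0, 0, 0, 0.03, -0.027, 0, 0.03],
    [0, 0, 0, 0.055, -0.049, 0, 0.03],
    [0, 0, 0, 0.08, -0.072, 0, 0.03],
    [0, 0, 0, 0.105, -0.094, 0, 0.03]
  ]
}}

```text
clock: 22.02
ee_pos: [0.5293, 0.1396, 0.1908]
tool_rot: [3.064, 0.691, -0.001]
force: [-0.7, 0.2, -2.6]
grip_width: 0.0436
finger_force: 25.0
```

Call:
{"name": "jog_arm", "arguments": {
  "targets": [
    [0, 0, 0, 0.025, -0.022, 0, 0.03],
    [0, 0, 0, 0.05, -0.045, 0, 0.03],
    [0, 0, 0, 0.075, -0.067, 0, 0.03],
    [0, 0, 0, 0.092, -0.082, 0, 0.03],
    [0, 0, 0, 0.1, -0.089, 0, 0.03]
  ]
}}

```text
clock: 22.43
ee_pos: [0.6306, 0.0484, 0.1902]
tool_rot: [3.065, 0.684, -0.001]
force: [-0.8, -0.2, -3.7]
grip_width: 0.0434
finger_force: 25.0
```

Call:
{"name": "jog_arm", "arguments": {
  "targets": [
    [0, 0, 0, 0, 0, 0, 0.03],
    [0, 0, 0, 0, 0, 0, 0.03],
    [0, 0, 0, 0, 0, 0, 0.03],
    [0, 0, 0, 0, 0, 0, 0.03],
    [0, 0, 0, 0, 0, 0, 0.03]
  ]
}}

```text
clock: 22.85
ee_pos: [0.6281, 0.0533, 0.191]
tool_rot: [-3.064, -0.693, 0.0]
force: [1.4, -0.1, -3.7]
grip_width: 0.0436
finger_force: 25.0
```

```bash
python3 - <<'E'
from h import *
s=snap("scene","s4.png")[...,::-1]
cv2.imwrite('pics/c4.png',cv2.resize(s[40:260,180:420],None,fx=2.7,fy=2.7))
print(arm.sense()["ee_pos"])
E
```

```text
[0.62832288 0.05305022 0.19105011]
```

View pics/c4.png

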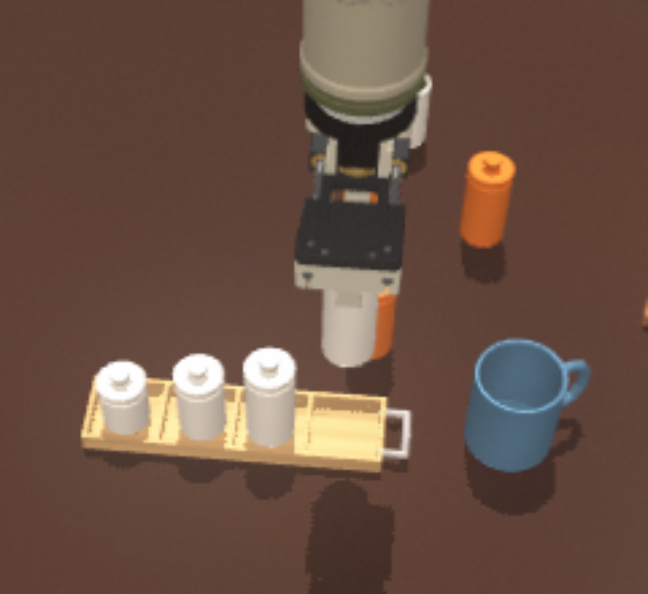

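pot_l stands third at crop (269,405). pot_xl is held at (348,335) over the compartment next to the loop, so I lower it.

Call:
{"name": "jog_arm", "arguments": {
  "targets": [
    [0, 0, 0, 0, 0, -0.015, 0.03],
    [0, 0, 0, 0, 0, -0.04, 0.03],
    [0, 0, 0, 0, 0, -0.065, 0.03],
    [0, 0, 0, 0, 0, -0.085, 0.03],
    [0, 0, 0, 0, 0, -0.095, 0.03]
  ]
}}

```text
clock: 23.32
ee_pos: [0.6274, 0.0525, 0.0936]
tool_rot: [-3.064, -0.691, 0.005]
force: [-0.5, -0.9, -3.4]
grip_width: 0.044
finger_force: 25.0
```

Call:
{"name": "jog_arm", "arguments": {
  "targets": [
    [0, 0, 0, 0, 0, -0.008, 0.03],
    [0, 0, 0, 0, 0, -0.016, 0.03],
    [0, 0, 0, 0, 0, -0.022, 0.03],
    [0, 0, 0, 0, 0, -0.026, 0.03],
    [0, 0, 0, 0, 0, -0.0275, 0.03]
  ]
}}

```text
clock: 23.73
ee_pos: [0.629, 0.052, 0.0682]
tool_rot: [3.065, 0.69, 0.0]
force: [0.2, 0.2, -2.7]
grip_width: 0.0437
finger_force: 25.0
```

Call:
{"name": "jog_arm", "arguments": {
  "targets": [
    [0, 0, 0, 0, 0, -0.0005, 0.03],
    [0, 0, 0, 0, 0, -0.001, 0.03],
    [0, 0, 0, 0, 0, -0.001, 0.03],
    [0, 0, 0, 0, 0, -0.001, 0.03],
    [0, 0, 0, 0, 0, -0.001, 0.03]
  ]
}}

```text
clock: 24.15
ee_pos: [0.6291, 0.052, 0.0676]
tool_rot: [3.065, 0.69, 0.001]
force: [0.4, 1.4, -3.4]
grip_width: 0.0438
finger_force: 25.0
```

Call:
{"name": "jog_arm", "arguments": {
  "targets": [
    [0, 0, 0, 0, 0, -0.0005, 0.03],
    [0, 0, 0, 0, 0, -0.001, 0.03],
    [0, 0, 0, 0, 0, -0.001, 0.03],
    [0, 0, 0, 0, 0, -0.001, 0.03],
    [0, 0, 0, 0, 0, -0.001, 0.03]
  ]
}}

```text
clock: 24.57
ee_pos: [0.6295, 0.0522, 0.0675]
tool_rot: [-3.065, -0.69, -0.002]
force: [-0.8, 0.6, 6.6]
grip_width: 0.0435
finger_force: 25.0
```

Contact. I release, raise the arm, and move it back clear of the cameras.

Call:
{"name": "jog_arm", "arguments": {
  "targets": [
    [0, 0, 0, 0, 0, 0, 0.08],
    [0, 0, 0, 0, 0, 0, 0.08],
    [0, 0, 0, 0, 0, 0, 0.08],
    [0, 0, 0, 0, 0, 0, 0.08],
    [0, 0, 0, 0, 0, 0.005, 0.08]
  ]
}}

```text
clock: 24.98
ee_pos: [0.6284, 0.0518, 0.0706]
tool_rot: [-3.065, -0.69, 0.002]
force: [0.2, 0.3, -0.4]
grip_width: 0.0721
finger_force: 0.0
```

Call:
{"name": "jog_arm", "arguments": {
  "targets": [
    [0, 0, 0, 0, 0, 0.02, 0.08],
    [0, 0, 0, 0, 0, 0.05, 0.08],
    [0, 0, 0, 0, 0, 0.085, 0.08],
    [0, 0, 0, 0, 0, 0.12, 0.08],
    [0, 0, 0, 0, 0, 0.15, 0.08]
  ]
}}

```text
clock: 25.4
ee_pos: [0.629, 0.0519, 0.224]
tool_rot: [3.065, 0.69, 0.002]
force: [0.9, 0.7, 0.3]
grip_width: 0.0802
finger_force: 0.0
```

Call:
{"name": "jog_arm", "arguments": {
  "targets": [
    [0, 0, 0, -0.02, -0.025, 0, 0.08],
    [0, 0, 0, -0.04, -0.055, 0, 0.08],
    [0, 0, 0, -0.06, -0.09, 0, 0.08],
    [0, 0, 0, -0.08, -0.125, 0, 0.08],
    [0, 0, 0, -0.1, -0.16, 0, 0.08]
  ]
}}

```text
clock: 25.82
ee_pos: [0.5278, -0.1093, 0.2218]
tool_rot: [3.064, 0.691, 0.001]
force: [0.5, -0.8, 0.5]
grip_width: 0.08
finger_force: 0.0
```

Call:
{"name": "jog_arm", "arguments": {
  "targets": [
    [0, 0, 0, -0.01, -0.038, 0, 0.08],
    [0, 0, 0, -0.02, -0.075, 0, 0.08],
    [0, 0, 0, -0.03, -0.11, 0, 0.08],
    [0, 0, 0, -0.04, -0.14, 0, 0.08],
    [0, 0, 0, -0.045, -0.15, 0, 0.08]
  ]
}}

```text
clock: 26.23
ee_pos: [0.4818, -0.2631, 0.2218]
tool_rot: [3.065, 0.681, -0.001]
force: [0.1, -0.4, 0.2]
grip_width: 0.08
finger_force: 0.0
```

Call:
{"name": "jog_arm", "arguments": {
  "targets": [
    [0, 0, 0, 0, 0, 0, 0.08],
    [0, 0, 0, 0, 0, 0, 0.08],
    [0, 0, 0, 0, 0, 0, 0.08],
    [0, 0, 0, 0, 0, 0, 0.08],
    [0, 0, 0, 0, 0, 0, 0.08]
  ]
}}

```text
clock: 26.65
ee_pos: [0.4846, -0.2565, 0.2213]
tool_rot: [-3.064, -0.694, -0.0]
force: [-0.1, 0.5, -0.3]
grip_width: 0.0796
finger_force: 0.0
```

```bash
python3 - <<'E'
from h import *
s=snap("scene","s5.png")[...,::-1];t=snap("top","t5.png")[...,::-1]
cv2.imwrite('pics/c5.png',np.hstack([cv2.resize(s[50:310,180:410],(400,452)),cv2.resize(t[120:300,100:400],(400,240)).repeat(1,0) if 0 else cv2.resize(t[110:310,220:397],(400,452))]))
E
```

```text
(no output)
```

View pics/c5.png

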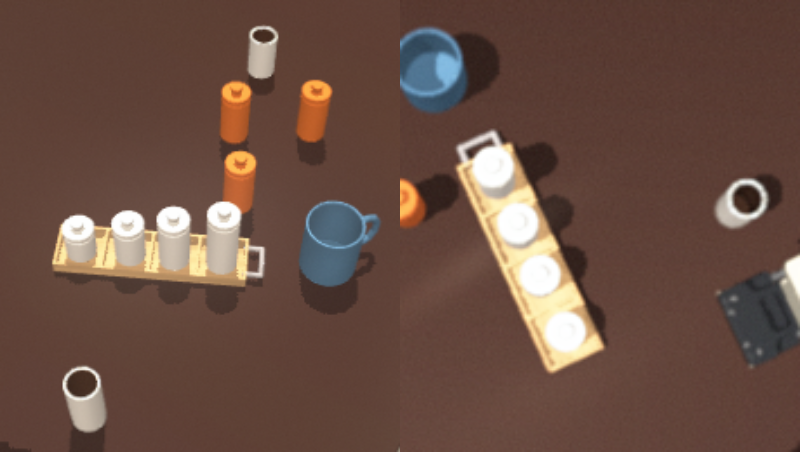

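All four pots stand upright in order in both views, tallest at the loop at crop (223,240) and shortest at (79,240). The empties, the mug and the orange pots are untouched.

```bash
python3 -c "
from bench import arm
print(arm.sign_off())"
```

```text
the job is handed in; nothing more can be done
None
```

The job is handed in at about 27 s: the final pictures show all four lidded pots upright in the caddy, tallest next to the steel loop down to shortest at the other end, with the empty pots and mug left where they were.

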